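Load a glass flow chip and snug its screw clamp by feel

TASK

Load the glass flow chip into its clamp: set it down flat between the locating pins, swing the blue clamp arm in over it to its stop, then turn the black wing screw clockwise until the pad meets the chip and snug it by feel. About 60 N of pad force makes it seal; much less leaks, and twice that cracks the glass. Then let go, and do not disturb the beaker and the vial.

Things in the scene. Friction and masses are not known exactly. Their poses are not given: they have to be found in the camera images.
- flow_chip: the flow chip, 84 x 44 x 9 mm (x, y, z), about 80 g: black frame, pale glass plate on top, and in its middle a bright round thrust button, 30 mm in diameter, its top 11 mm above the underside. Loose, lies flat on the blue-green mat (3 mm thick). Origin: centre of the underside; x along its length, z up. It may lie in the clamp either way round
- chip_clamp: the chip clamp, fixed to the table: dark base plate 190 x 120 mm, bright seat block and a steel post. Origin: centre of the underside, on the table; x runs from the seat to the post, z up. The post (29 mm in diameter), whose axis is the arm's hinge, stands 55 mm along +x from the origin, the seat 40 mm along -x
- seat (a point): middle of the flat seat for the chip, 28 mm above the table, 95 mm along the clamp's -x from the post's axis; axes as the clamp's. The chip's length goes along x. Six pins (6 mm thick, 9 mm high, conical tips) surround the seated chip with 1.2 mm of play on each side: two on each long side (x = +31 and -31 mm), one at the middle of each end
- clamp_arm (a joint): angle of the blue clamp arm about the post (rad): 0 = swung in over the seat, against its stop; grows as it swings out counterclockwise seen from above (to the right, seen from the robot); 1.5 to 2.0 at the start. It stays where it is left (friction 0.3 N m). Its underside is 72 mm and its top 94 mm above the table; at angle 0 it points along the clamp's -x
- wing (a point): grip point on the upright axis of the wing screw in the arm's end, 95 mm from the post's axis, in the black wing handle (48 mm long on the point's x axis, 14 mm thick on its y axis, 38 mm high), 14 mm under its top edge, 142 to 143 mm above the table at the start. Turns clockwise seen from above to go down, 12 mm a turn (1.91 mm a rad), running friction 0.2 N m; it stays where it is left
- pad: swivel foot under the screw: steel cup, 26 mm in diameter, whose black rubber face stands out 3.2 to 7.5 mm below it, by wear. Origin: centre of the cup's lower rim, 8.7 to 9.5 mm above a seated chip's button at the start. From first touch a rad adds about 110 N of pad force, a newton adds 0.0019 N m to the wing's torque: 0.2 N m free, 0.31 at 60 N (held still about 0.13, 0.24)
- beaker: small empty glass beaker, 50 mm wide and 52 mm high, a bystander. Origin: centre of the underside
- spare_vial: open glass vial, 20 mm in diameter and 56 mm high, a bystander. Origin: centre of the underside

How it is judged:
By the outcome, as a careful person would: the job done as asked, in the order asked, and still so for the second after the job is handed in, with the robot touching nothing.
It also fails if it takes over 72 s, if anything falls off the work surface, if the arm or the gripper's body presses on something with over 40 N, if the wrist force passes 120 N, or if a joint passes its speed limit or range.

ROBOT

A 6-joint arm with a two-finger parallel gripper is mounted at the origin on a cart in front of the work surface, level with it; the furniture and walls round the work are solid. World frame = base frame: x ahead of the robot, y to its left, z up, the work surface at z = 0. Lengths are in m, angles in rad, forces in N, time in s.
With the tool pointing down it reaches from about 0.25 to 0.775 m from the base axis. Payload 8.9 kg.
Tool frame: the origin (TCP) lies on the centre line of the jaws, within the pads' length; the fingertips stand 14 mm ahead of it and the grasp point (between the pads) lies 5 mm behind it; z points along the fingers, y is the line along which they close (so a half turn about z gives the same grasp; the last joint's range is limited). The gripper opens to 85 mm and grips with 20 to 120 N. Pads are 22 mm wide; open, the fingers measure 114 mm over their backs; the gripper's body (76 mm by 85 mm) begins 54 mm behind the grasp point. The pads swing forward as they close: fully open they stand 13 mm farther back than shut.
Start: joints at [-1.455, 0.291, -0.153, 1.127, 0, 1.431], TCP at [0.132, -0.508, 0.245] pointing down, gripper open.
Joint ranges: [-2.52, 2.52], [-0.91, 1.74], [-1.3, 1.37], [-1.96, 2.02], [-1.52, 1.47], [-3.14, 3.14]. Speed limits (rad/s): [2.22, 2.22, 2.79, 3.14, 3.14, 3.14].

INTERFACE

Orientations are given as a unit quaternion [w, x, y, z].
In Python, from cell import ctrl, read_camera, calibration gives the robot as it stands.
- The arm moves only by the tool drive_tool, never from a script. Its argument "increments" is a list of rows, each a list of 4 numbers: the shift along the tool's x, y, z in cm, then the turn about the tool's z in degrees. In form: [[dx, dy, dz, spin], ...]. A call has 1 to 5 rows; each row is the pose to reach, as a shift and turn from the pose commanded when the call began, along the tool's axes at that moment; what a row does not reach only later rows make up. A row lasts 1/10 s, in which the tool goes at most 50 mm and 8.59 degrees, less where a joint would pass 70% of its speed; a pose out of reach is approached as far as the arm can. A call with a gripper value outside its range is refused whole. "claw" is the finger opening in cm, from 0 to 8.54, set as the call begins (left out, the last holds). The fingers move at their own pace and stop on an object; "force" is the grip in N (left out, the last holds). Time passes only in rows, so rows that repeat a pose let the fingers close. It gives the time, the measured TCP pose, the force, the opening and the grip force at its end, in the units of the state.
- ctrl.get_obs(): the state, without advancing time (a new reading comes with each control period).
- read_camera(name): name is "scene" or "top" or "wrist"; returns (picture, depth): 420x560x3 uint8, red, green, blue; 420x560 float32, m along the optical axis (not along the pixel's ray), 0 where there is no reading.
- calibration(name): a dict with "vertical_fov" (degrees; the focal length in pixels is half the picture's height over the tangent of half this angle, whatever the lens; pixels are square), "cx", "cy" (the principal point, pixels), "R" (3x3) and "t" (3): a world point X has camera coordinates R X + t. Camera axes: x right, y down, z forward; pixel columns grow to the right and rows downward; lengths in m; the calibration is good to about 2 mm. A picture is of the moment at which its call begins: read the wrist's pose just before it. calibration takes no time and is no camera call; for the wrist camera it gives the pose at the moment of the call.
- ctrl.sign_off(): hands the job in; it is judged then, once.
The state is a dict: "time": time; "joint_positions": joint angles; "qd": joint speeds; "joint_torque": joint torques, N m; "ee_pos": TCP position; "ee_rot": TCP orientation; "contact_force": force on the tool from outside, world axes, zero at the start; "wrist_torque": the same for the moment, N m; "opening": opening from 0.0 (shut) to 1.0 (fully open); "finger_force": force on a finger pad.
Only numpy, scipy, OpenCV 4.12 (cv2) and the standard library are available. Lean on these libraries where they do the work, as an engineer would, in place of code of your own. Each camera call takes 0.05 s, during which the arm holds its last target. There are 200 camera calls.

## Working session

There is one attempt and no reset: what is moved stays moved. The work goes in short steps, Python scripts to look and compute and a tool call to move; the robot and the scene stay as the last step left them, time stands still between calls to the robot, and variables do not carry over. Pictures are saved under pics/ and viewed, at most 13 in all, crops included, and the job is handed in when it is done.

Besides the shell and the picture viewer there is one more tool, called after "Call:" as a command line: name --pt "numbers of a row" for each row, then --argument value for the rest. drive_tool: Moves the arm, as the interface text tells. Its arguments: {"type":"object","properties":{"increments":{"type":"array","items":{"type":"array","items":{"type":"number"}}},"claw":{"type":"number"},"force":{"type":"number"}},"required":["increments"]}

```bash
mkdir -p pics; ls
python3 - <<'E'
from cell import ctrl, read_camera, calibration
import cv2,numpy as np
o=ctrl.get_obs(); print({k:np.round(v,3).tolist() for k,v in o.items()})
for n in ("top","scene"):
    c=calibration(n); print(n,c)
    p,d=read_camera(n); np.savez(f"{n}0.npz",p=p,d=d)
    cv2.imwrite(f"pics/{n}0.png",p[:,:,::-1])
E
```

```text
pics
{'time': 0.0, 'joint_positions': [-1.455, 0.291, -0.154, 1.127, -0.0, 1.431], 'qd': [0.001, 0.0, -0.002, -0.001, 0.0, -0.0], 'joint_torque': [0.004, -53.715, 33.137, 0.016, 0.0, -0.0], 'ee_pos': [0.132, -0.508, 0.245], 'ee_rot': [-0.001, 0.992, 0.127, 0.0], 'contact_force': [0.563, -0.232, -0.595], 'wrist_torque': [-0.025, 0.035, -0.071], 'finger_force': 0.0, 'opening': 0.999}
top {'vertical_fov': 45.3670063651999, 'cx': 276.77176815884616, 'cy': 195.19136195987875, 'R': array([[-0.01126293, -0.99991734,  0.00620099],
       [-0.98680703,  0.01011319, -0.16158466],
       [ 0.16150859, -0.0079391 , -0.98683937]]), 't': array([0.09967712, 0.59109431, 0.88071058])}
scene {'vertical_fov': 43.69006808338463, 'cx': 282.43182359476083, 'cy': 197.54182776458813, 'R': array([[-0.75214949, -0.6587347 ,  0.01843205],
       [-0.34887419,  0.37430729, -0.85917452],
       [ 0.55906881, -0.65265814, -0.51135057]]), 't': array([0.50702424, 0.25928165, 0.77028633])}
```

View pics/top0.png

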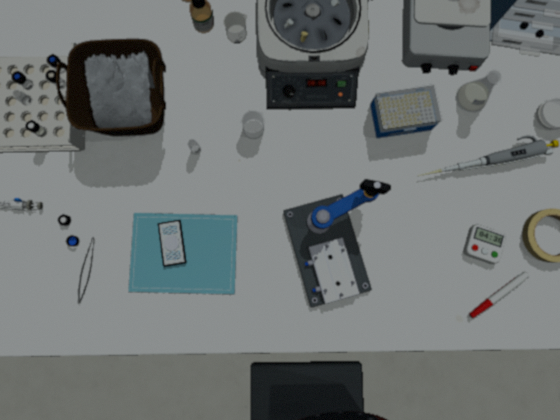

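View pics/scene0.png

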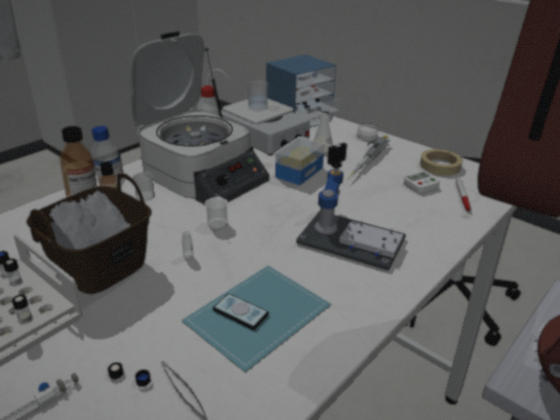

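The top view shows the chip at (172,243), the seat at (333,270), the post at (320,215), the wing at (375,187), the beaker at (252,125) and the vial at (194,146).

```bash
cat > h.py <<'E'
import numpy as np, cv2
from scipy.spatial.transform import Rotation as Rt
from cell import ctrl, read_camera, calibration
def foc(c): return 210/np.tan(np.radians(c['vertical_fov'])/2)
def cloud(c,d):
    f=foc(c); v,u=np.mgrid[:420,:560]
    P=np.stack([(u-c['cx'])/f*d,(v-c['cy'])/f*d,d],-1)
    return (P-c['t'])@c['R']
def onplane(c,uv,z):
    f=foc(c); uv=np.atleast_2d(uv).astype(float)
    r=np.c_[(uv[:,0]-c['cx'])/f,(uv[:,1]-c['cy'])/f,np.ones(len(uv))]@c['R']
    C=-c['R'].T@c['t']; return C+r*((z-C[2])/r[:,2])[:,None]
def proj(c,X):
    q=np.atleast_2d(X)@c['R'].T+c['t']; f=foc(c)
    return np.c_[q[:,0]/q[:,2]*f+c['cx'],q[:,1]/q[:,2]*f+c['cy']]
def rect(m,c,z):
    n,l,s,_=cv2.connectedComponentsWithStats(m.astype(np.uint8)); k=1+np.argmax(s[1:,4])
    cs=max(cv2.findContours((l==k).astype(np.uint8),cv2.RETR_EXTERNAL,cv2.CHAIN_APPROX_NONE)[0],key=cv2.contourArea)
    W=onplane(c,cs[:,0],z)[:,:2]; (ctr,sz,a)=cv2.minAreaRect((W*1000).astype(np.float32))
    return np.round(ctr,1),np.round(sz,1),round(a,1)
def toolshift(o,target):  # cm in tool axes
    R=Rt.from_quat(np.roll(o['ee_rot'],-1)).as_matrix()
    return R.T@(np.array(target)-o['ee_pos'])*100, np.degrees(np.arctan2(R[1],R[0]))[:2]
E
python3 - <<'E'
from h import *
c=calibration("top"); D=np.load("top0.npz"); p=D['p'].astype(int); d=D['d']; P=cloud(c,d)
for n,(u,v) in dict(chip=(172,243),mat=(220,280),seat=(333,262),post=(320,215),wing=(375,187),beak=(252,125),vial=(194,146),table=(270,300),base=(345,225)).items():
    print(n,np.round(np.nanmedian(P[v-1:v+2,u-1:u+2].reshape(-1,3),0),4), p[v,u])
g=p.sum(2)
sub=lambda x0,x1,y0,y1:(np.mgrid[:420,:560][1]>x0)&(np.mgrid[:420,:560][1]<x1)&(np.mgrid[:420,:560][0]>y0)&(np.mgrid[:420,:560][0]<y1)
mat=(p[:,:,2]-p[:,:,0]>45)
print("chip",rect(sub(150,195,212,275)&~mat,c,.008))
print("basedark",rect(sub(275,380,190,315)&(g<240),c,.012))
for lo,hi in ((.02,.033),(.06,.1),(.1,.17)):
    m=sub(275,400,165,315)&(P[:,:,2]>lo)&(P[:,:,2]<hi); Q=P[m]; print(lo,m.sum(),np.round(Q.mean(0),4),rect(m,c,(lo+hi)/2))
for n,(x0,x1,y0,y1) in dict(beak=(238,268,108,142),vial=(185,204,135,158)).items():
    m=sub(x0,x1,y0,y1)&(P[:,:,2]>.02); Q=P[m]; print(n,m.sum(),np.round(Q.min(0),3),np.round(Q.max(0),3))
up=lambda im,x0,x1,y0,y1,k:cv2.resize(im[y0:y1,x0:x1,::-1],None,fx=k,fy=k,interpolation=cv2.INTER_CUBIC)
a=up(D['p'],275,400,165,315,4); cv2.imwrite("pics/clampcrop.png",a)
E
```

```text
chip [0.5084 0.2916 0.0137] [131 137 141]
mat [0.4386 0.2017 0.0035] [ 75 119 128]
seat [ 0.4691 -0.0092  0.0286] [136 142 143]
post [0.5479 0.0191 0.0996] [105 109 116]
wing [ 0.5862 -0.0667  0.1563] [ 94  98 101]
beak [0.7406 0.1405 0.0025] [113 117 116]
vial [0.6865 0.2471 0.0506] [117 121 121]
table [0.4005 0.1079 0.0007] [138 143 143]
base [ 0.5389 -0.0359  0.0134] [28 34 35]
chip (array([510.2, 293.3]), array([ 82.2, 100.3]), 89.4)
basedark (array([501.4, -32.4]), array([189.1, 190.5]), 14.8)
0.02 2260 [ 0.4575 -0.0066  0.0272] (array([452.4,  -2.3]), array([107.9,  80.8]), 15.0)
0.06 993 [ 0.5607 -0.0157  0.0928] (array([568.1, -23.6]), array([ 39.7, 129.6]), 29.2)
0.1 441 [ 0.5821 -0.0568  0.1401] (array([587.2, -69.5]), array([52.2, 27.9]), 77.9)
beak 285 [0.442 0.101 0.02 ] [0.756 0.159 0.964]
vial 118 [0.442 0.101 0.02 ] [0.701 0.26  0.964]
```

View pics/clampcrop.png

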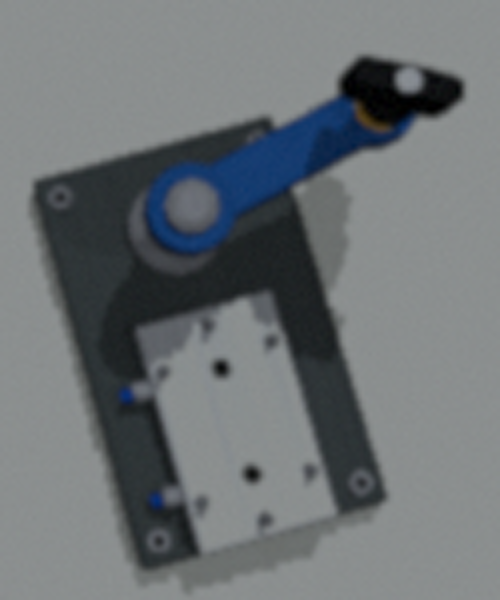

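The crop confirms it: the seat block lies about 15° from world x, the arm is out at about 98°, and the wing's long axis runs roughly along world y. I'll move toward the chip.

Call:
drive_tool --pt "3.2 -3.8 0 0" --pt "6.4 -7.6 0 0" --pt "9.6 -11.4 0 0" --pt "12.8 -15.2 0 0" --pt "16 -19 0 0" --claw 8.54

```text
time: 0.6
ee_pos: [0.2395, -0.2819, 0.2451]
ee_rot: [-0.0, 0.992, 0.127, 0.0]
contact_force: [1.7, 1.1, 0.5]
opening: 0.997
finger_force: 0.0
```

Run:
```python
from h import *
o=ctrl.get_obs(); print(o['joint_positions'],o['ee_pos'],toolshift(o,[.51,.292,.245]))
```

```text
[-1.06509527e+00 -7.71797575e-03 -5.10146334e-01  1.06859176e+00
  1.58390074e-04  1.82245573e+00] [ 0.23948553 -0.2819062   0.2450784 ] (array([ 4.06065090e+01, -4.87501273e+01,  2.42950834e-02]), array([ 14.55551251, -75.44448606]))
```

Call:
drive_tool --pt "2.03 -2.44 0 -8.5" --pt "4.06 -4.88 0 -17" --pt "6.1 -7.3 0 -25.5" --pt "8.1 -9.8 0 -34" --pt "10.2 -12.2 0 -42.5"

```text
time: 1.1
ee_pos: [0.3073, -0.1387, 0.2453]
ee_rot: [-0.0, 0.877, 0.481, -0.0]
contact_force: [-0.1, -0.7, -0.0]
opening: 1.0
finger_force: 0.0
```

Call:
drive_tool --pt "3.1 -0.42 0 -8.5" --pt "6.3 -0.84 0 -17" --pt "9.4 -1.26 0 -25.5" --pt "12.5 -1.7 0 -34" --pt "15.7 -2.1 0 -42.5"

```text
time: 1.6
ee_pos: [0.375, 0.0045, 0.2452]
ee_rot: [-0.0, 0.643, 0.766, -0.0]
contact_force: [0.3, -0.9, -0.3]
opening: 0.999
finger_force: 0.0
```

Call:
drive_tool --pt "2.6 1.8 0 -8.5" --pt "5.2 3.6 0 -17" --pt "7.8 5.4 0 -25.5" --pt "10.4 7.2 0 -34" --pt "13 9.1 0 -42.5"

```text
time: 2.1
ee_pos: [0.443, 0.1479, 0.245]
ee_rot: [-0.0, 0.322, 0.947, -0.0]
contact_force: [0.2, -1.0, -0.2]
opening: 1.0
finger_force: 0.0
```

Call:
drive_tool --pt "0.7 3.1 0 -8.5" --pt "1.4 6.2 0 -17" --pt "2.1 9.3 0 -25.5" --pt "2.8 12.4 0 -34" --pt "3.5 15.5 0 -42.5"

```text
time: 2.6
ee_pos: [0.5107, 0.2915, 0.2449]
ee_rot: [-0.0, -0.043, 0.999, -0.0]
contact_force: [1.1, 0.1, 0.3]
opening: 0.996
finger_force: 0.0
```

Call:
drive_tool --pt "0 0 0 0" --pt "0 0 0 0"

```text
time: 2.8
ee_pos: [0.5101, 0.2905, 0.2445]
ee_rot: [-0.001, -0.04, 0.999, -0.0]
contact_force: [-0.1, -0.2, -1.2]
opening: 0.994
finger_force: 0.0
```

Run:
```python
from h import *
o=ctrl.get_obs(); c=calibration("wrist"); p,d=read_camera("wrist"); np.savez("w1.npz",p=p,d=d,**c)
print(o['joint_positions'].round(3) if hasattr(o['joint_positions'],'round') else o['joint_positions'],o['ee_pos'],toolshift(o,[.51,.292,.245])); print(c)
cv2.imwrite("pics/w1.png",p[:,:,::-1])
```

```text
[ 0.393  0.412  0.021  1.182 -0.     0.313] [0.51011883 0.29051029 0.24450178] (array([ 1.60331770e-05,  1.49410953e-01, -4.99209997e-02]), array([-175.41755015,   94.58250505]))
{'vertical_fov': 58.32807532036541, 'cx': 281.2006668002703, 'cy': 214.055156811863, 'R': array([[-7.91920526e-02,  9.96859305e-01, -3.80689182e-04],
       [ 9.56693238e-01,  7.61084980e-02,  2.80972499e-01],
       [ 2.80119024e-01,  2.18865862e-02, -9.59715744e-01]]), 't': array([-0.24856847, -0.54702196,  0.22884084])}
```

View pics/w1.png

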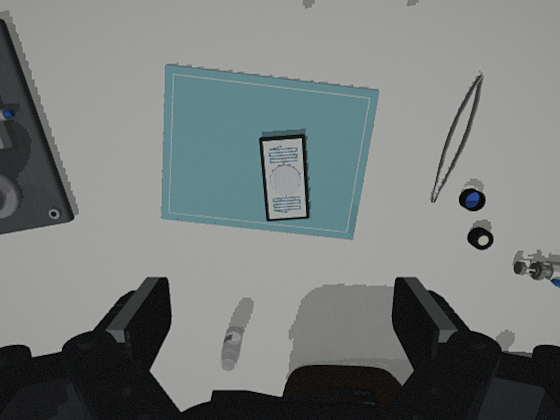

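The wrist view shows the chip at about (285,178), with pixel corners from (261,137) to (309,218), well clear of its surroundings.

```bash
cat >> h.py <<'E'
def chipfit(p,c,box,z):
    x0,x1,y0,y1=box; q=p.astype(int); hsv=cv2.cvtColor(p,cv2.COLOR_RGB2HSV)
    m=np.zeros(p.shape[:2],bool); m[y0:y1,x0:x1]=1
    dark=m&(q.max(2)<60); out=[rect(dark,c,z)]
    cs=max(cv2.findContours(dark.astype(np.uint8),cv2.RETR_EXTERNAL,cv2.CHAIN_APPROX_NONE)[0],key=cv2.contourArea)
    f=cv2.drawContours(np.zeros(p.shape[:2],np.uint8),[cs],-1,1,-1)
    inner=(f>0)&(q.max(2)>75); out.append(rect(inner,c,z)); return out
E
python3 - <<'E'
from h import *
D=np.load("w1.npz"); c={k:D[k] for k in('vertical_fov','cx','cy','R','t')}; p=D['p']
for r in chipfit(p,c,(245,325,120,235),.012): print(r)
C=cloud(c,D['d']); print(C[178,285],C[100,220])
D=np.load("top0.npz"); ct=calibration("top")
for r in chipfit(D['p'],ct,(150,195,212,275),.012): print(r)
E
```

```text
(array([508.8, 293.3]), array([83. , 43.4]), 8.7)
(array([509.7, 293.1]), array([77.5, 37.8]), 8.9)
[0.50771807 0.29337064 0.01478949] [0.44061871 0.22658026 0.0032232 ]Traceback (most recent call last):
  File "<stdin>", line 6, in <module>
  File "h.py", line 30, in chipfit
    inner=(f>0)&(q.max(2)>75); out.append(rect(inner,c,z)); return out
                                          ~~~~^^^^^^^^^^^
  File "h.py", line 17, in rect
    n,l,s,_=cv2.connectedComponentsWithStats(m.astype(np.uint8)); k=1+np.argmax(s[1:,4])
                                                                      ~~~~~~~~~^^^^^^^^^
    return _wrapfunc(a, 'argmax', axis=axis, out=out, **kwds)
    return bound(*args, **kwds)
ValueError: attempt to get argmax of an empty sequence
```

Call:
drive_tool --pt "0.06 0.28 4 -4.1" --pt "0.06 0.28 8 -4.1" --pt "0.06 0.28 12 -4.1" --pt "0.06 0.28 16 -4.1" --pt "0.06 0.28 18 -4.1" --claw 6

```text
time: 3.35
ee_pos: [0.5075, 0.2911, 0.0624]
ee_rot: [-0.002, -0.075, 0.997, -0.001]
contact_force: [-0.5, -0.4, -0.2]
opening: 0.704
finger_force: 0.0
```

Call:
drive_tool --pt "0 0 0 0" --pt "0 0 0 0" --pt "0 0 0 0"

```text
time: 3.65
ee_pos: [0.5108, 0.2931, 0.0672]
ee_rot: [0.001, -0.075, 0.997, 0.0]
contact_force: [1.3, -0.5, 0.3]
opening: 0.701
finger_force: 0.0
```

Run:
```python
from h import *
def tips(c,p,d,o):
    C=cloud(c,d); R=Rt.from_quat(np.roll(o['ee_rot'],-1)).as_matrix()
    T=(C-o['ee_pos'])@R; m=(d>0)&(np.abs(T[...,1])<.065)&(np.abs(T[...,0])<.012)&(T[...,2]<.022)&(T[...,2]>-.03)
    for s in (-1,1):
        k=m&(T[...,1]*s>.005)
        if k.sum(): print(s,k.sum(),T[k][:,2].max().round(4),np.percentile(T[k][:,2],98).round(4),np.abs(T[k][:,1]).min().round(4))
D=np.load("w1.npz"); c={k:D[k] for k in('vertical_fov','cx','cy','R','t')}
tips(c,D['p'],D['d'],dict(ee_pos=np.array([.5101,.2905,.2445]),ee_rot=[-.001,-.04,.999,0]))
o=ctrl.get_obs(); c=calibration("wrist"); p,d=read_camera("wrist"); print(o['ee_pos'],o['opening'],toolshift(o,[.5093,.2932,.02]))
tips(c,p,d,o); cv2.imwrite("pics/w2.png",p[:,:,::-1])
```

```text
-1 3070 0.0018 -0.0009 0.0424
1 3071 0.0021 -0.001 0.0416
[0.51084473 0.29313292 0.06715913] 0.7011130876852145 (array([0.16404389, 0.02689783, 4.71551762]), array([-171.3523348,   98.6477593]))
-1 3103 0.0102 0.006 0.03
1 3117 0.0097 0.0061 0.029
```

View pics/w2.png

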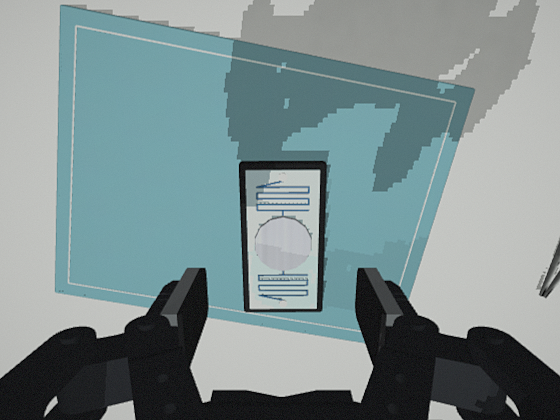

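The chip is centred between the jaws with its button at (283,242). The tips stand about 10 mm ahead of the TCP at 6 cm opening. I'll refit the chip from this view.

Run:
```python
from h import *
o=ctrl.get_obs(); c=calibration("wrist"); p,d=read_camera("wrist")
for r in chipfit(p,c,(225,340,150,325),.012): print(r)
m=onplane(c,[283,243],.014); print(o['ee_pos'],m,toolshift(o,[.5093,.2932,.017]))
```

```text
(array([508.3, 293. ]), array([82.8, 43. ]), 8.8)
(array([509.4, 293. ]), array([77.1, 37.4]), 8.8)
[0.51088455 0.29326947 0.06717758] [[0.50894806 0.29338054 0.014     ]] (array([0.17203678, 0.01358287, 5.01729717]), array([-171.33859293,   98.66151845]))
```

Call:
drive_tool --pt "0.18 0.01 1.5 0" --pt "0.18 0.01 3 0" --pt "0.18 0.01 4 0" --pt "0.18 0.01 4.7 0" --pt "0.18 0.01 5 0"

```text
time: 4.25
ee_pos: [0.5079, 0.2929, 0.0151]
ee_rot: [-0.0, -0.076, 0.997, -0.0]
contact_force: [0.2, -0.7, -0.7]
opening: 0.704
finger_force: 0.0
```

Call:
drive_tool --pt "0 0 0 0" --pt "0 0 0 0" --pt "0 0 0 0" --pt "0 0 0 0" --pt "0 0 0 0" --claw 3.8 --force 25

```text
time: 4.75
ee_pos: [0.5081, 0.293, 0.0156]
ee_rot: [0.0, -0.076, 0.997, 0.0]
contact_force: [-0.3, -0.4, 2.1]
opening: 0.508
finger_force: 26.2
```

Call:
drive_tool --pt "0 0 -0.5 0" --pt "0 0 -1.5 0" --pt "0 0 -3 0" --pt "0 0 -5 0" --pt "0 0 -7 0"

```text
time: 5.25
ee_pos: [0.5079, 0.2929, 0.0867]
ee_rot: [0.0, -0.076, 0.997, 0.0]
contact_force: [-0.1, 0.1, -0.9]
opening: 0.507
finger_force: 25.9
```

Call:
drive_tool --pt "0 0 -4 0" --pt "0.3 -4 -8 0" --pt "0.7 -8.5 -12 -2" --pt "1 -13 -15 -4" --pt "1.3 -17.5 -17.5 -6.3"

```text
time: 5.75
ee_pos: [0.5199, 0.136, 0.2514]
ee_rot: [0.001, -0.132, 0.991, 0.0]
contact_force: [1.2, -0.7, -1.0]
opening: 0.505
finger_force: 25.9
```

Call:
drive_tool --pt "0 -4 0 0" --pt "0 -8 0 0" --pt "0 -11 0 0" --pt "0 -11 0 0" --pt "0 -11 0 0"

```text
time: 6.25
ee_pos: [0.5483, 0.0305, 0.2493]
ee_rot: [0.0, -0.13, 0.992, 0.0]
contact_force: [0.4, 0.7, -0.9]
opening: 0.508
finger_force: 26.0
```

Run:
```python
from h import *
o=ctrl.get_obs(); c=calibration("wrist"); p,d=read_camera("wrist"); np.savez("w3.npz",p=p,d=d,pos=o['ee_pos'],rot=o['ee_rot'],**c)
print(o['joint_positions'],o['ee_pos'],toolshift(o,[.456,-.006,.245])[1])
cv2.imwrite("pics/w3.png",p[:,:,::-1])
```

```text
[-7.77908698e-02  3.34345089e-01 -8.09097453e-02  1.15531232e+00
  3.12913705e-04 -3.38006766e-01] [0.54826812 0.03048193 0.24929161] [-165.09072732  104.9092767 ]
```

View pics/w3.png

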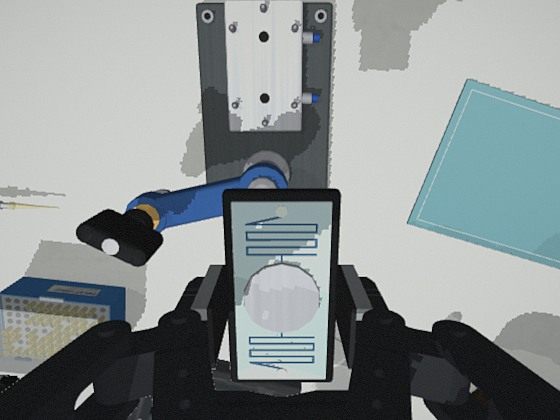

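The view shows the held chip level at (283,290). The pins lie near (232,27), (265,8), (298,28), (237,103), (265,121) and (295,104), and the wing is at (112,243).

Run:
```python
from h import *
D=np.load("w3.npz"); c={k:D[k] for k in('vertical_fov','cx','cy','R','t')}; p=D['p']; q=p.astype(int); d=D['d']
R=Rt.from_quat(np.roll(D['rot'],-1)).as_matrix(); pos=D['pos']
z=pos[2]-.0036
m=np.zeros((420,560),bool); m[195:385,225:342]=1
n=cv2.morphologyEx((m&(q.max(2)>75)).astype(np.uint8),cv2.MORPH_CLOSE,np.ones((3,3)))
r=rect(n,c,z); print("plate",r); print("in tool mm",R.T@(np.r_[r[0]/1000,z]-pos)*1000)
C=cloud(c,d); C0=C
m=np.zeros((420,560),bool); m[0:135,222:305]=1
k=(m&(C[...,2]>.0315)&(C[...,2]<.045)).astype(np.uint8)
nn,l,s,ct=cv2.connectedComponentsWithStats(k)
pts=[]
for i in range(1,nn):
    if s[i,4]>6: print(s[i],ct[i].round(1),C[l==i].max(0).round(4), onplane(c,ct[i],.0345).round(4)); pts.append(ct[i])
seat=m&(C[...,2]>.024)&(C[...,2]<.0315); print(seat.sum(), np.median(C[seat],0), rect(seat,c,.028))
# post & wing heights
m2=(C[...,2]>.13)&(C[...,2]<.175); m2[:,180:]=0; m2[:200]=0; print("wing",np.percentile(C[m2],[2,50,98],axis=0).round(4),rect(m2&(C[...,2]>.150),c,.156))
```

```text
plate (array([550.2,  33.7]), array([79.9, 43.9]), 15.0)
in tool mm [-2.69366138  2.61188653  3.60143472]
[260   4   7   8  47] [263.    7.7] [ 0.4133 -0.0194  0.0378] [[ 0.4109 -0.0219  0.0345]]
[229  25   7   8  44] [231.9  28.2] [ 0.4349 -0.0407  0.0381] [[ 0.4324 -0.0432  0.0345]]
[292  24   7   9  45] [294.9  28. ] [0.4213 0.01   0.0391] [[0.4188 0.0073 0.0345]]
[232 102   7   7  37] [234.9 105.3] [ 0.4944 -0.0244  0.038 ] [[ 0.4917 -0.0271  0.0345]]
[291 102   7   7  38] [294.2 105.2] [0.4809 0.0259 0.039 ] [[0.4783 0.0231 0.0345]]
[262 120   7   7  35] [264.8 123. ] [0.5024 0.0047 0.0379] [[0.4997 0.002  0.0345]]
9726 [ 0.45202923 -0.01041597  0.02806863] (array([455.1,  -8.9]), array([106.6,  67.8]), 15.0)
wing [[ 0.5802 -0.0901  0.1314]
 [ 0.5869 -0.068   0.1549]
 [ 0.598  -0.0467  0.158 ]] (array([588.8, -68.7]), array([47.6, 16.5]), 76.9)
```

Run:
```python
from h import *
D=np.load("w3.npz"); c={k:D[k] for k in('vertical_fov','cx','cy','R','t')}; g=D['p'].astype(float).max(2)
R=Rt.from_quat(np.roll(D['rot'],-1)).as_matrix(); pos=D['pos']
T=lambda uv,dz:((onplane(c,uv,pos[2]-dz)-pos)@R*1000).round(2)
def edge(a,lo,hi):  # first/last crossing of 80, subpixel
    i=np.where(a[lo:hi]>80)[0]; i0,i1=lo+i[0],lo+i[-1]
    return i0-(a[i0]-80)/(a[i0]-a[i0-1]), i1+(a[i1]-80)/(a[i1]-a[i1+1])
print("LR",[ (v,T([[e,v] for e in edge(g[v],232,336)],.0036)[:,1]) for v in (210,225,240,355,370)])
print("TB",[ (u,T([[u,e] for e in edge(g[:,u],195,377)],.0036)[:,0]) for u in (245,265,300,320)])
k=(g>105).astype(np.uint8); 
b=cv2.HoughCircles(cv2.medianBlur(D['p'][190:385,225:342].max(2),3),cv2.HOUGH_GRADIENT,1.2,80,param1=60,param2=15,minRadius=30,maxRadius=45)
print("button",b, T(b[0,0,:2]+[225,190],.0016) if b is not None else 0)
# wrist-camera fingertip symmetric check
C=(cloud(c,D['d'])-pos)@R; m=(np.abs(C[...,0])<.012)&(C[...,2]>-.02)&(C[...,2]<.012)
for s in(-1,1):
    k=m&(C[...,1]*s>.02)&(C[...,1]*s<.05)&(g<90); print(s,k.sum(),np.percentile(C[k],[5,50,95],axis=0).round(4))
```

```text
LR [(210, array([-19.12,  17.84])), (225, array([-19.21,  17.99])), (240, array([-19.11,  17.92])), (355, array([-19.32,  26.5 ])), (370, array([-19.27,  30.76]))]
TB [(245, array([ 37.17, -26.13])), (265, array([ 37.19, -22.99])), (300, array([ 37.23, -29.78])), (320, array([ 37.22, -28.19]))]
button [[[ 57.000004 105.00001   37.56    ]
  [ 63.000004  18.6       44.28    ]
  [ 42.600002 185.40001   30.96    ]]] [[ 0.33 -0.32  1.6 ]]
-1 2038 [[-0.0086 -0.0344 -0.0186]
 [ 0.0064 -0.023  -0.0066]
 [ 0.0106 -0.0207  0.0057]]
1 1887 [[-0.009   0.0208 -0.0186]
 [ 0.0064  0.0225 -0.0076]
 [ 0.0105  0.0333  0.0055]]
```

Run:
```python
from h import *
D=np.load("w3.npz"); c={k:D[k] for k in('vertical_fov','cx','cy','R','t')}; g=D['p'].astype(float).max(2)
R=Rt.from_quat(np.roll(D['rot'],-1)).as_matrix(); pos=D['pos']
C=(cloud(c,D['d'])-pos)@R*1000
for n,(u,v) in dict(plateT=(250,215),plateT2=(320,255),but=(283,297),plB=(245,355),plB2=(325,340),frame=(283,193)).items(): print(n,np.median(C[v-2:v+3,u-2:u+3].reshape(-1,3),0).round(1))
for u in (240,283,322): print(u,g[345:395,u].astype(int).tolist())
print(g[225,222:236].astype(int),g[225,330:346].astype(int)); print(g[183:205,283].astype(int))
```

```text
plateT [ 31.9 -12.    3.4]
plateT2 [16.1 14.1  3.8]
but [-0.7  0.1  1.6]
plB [-28.4 -15.5   3.6]
plB2 [-21.3  17.1   3.4]
frame [39.7  0.1  5.6]
240 [208, 206, 206, 208, 208, 206, 206, 207, 206, 207, 208, 208, 208, 207, 206, 205, 207, 207, 208, 207, 208, 206, 207, 205, 206, 207, 206, 208, 208, 205, 207, 209, 213, 201, 136, 22, 25, 46, 68, 70, 65, 58, 56, 55, 55, 45, 25, 23, 25, 28]
283 [198, 213, 211, 197, 137, 136, 192, 214, 212, 215, 166, 112, 185, 216, 212, 217, 170, 99, 181, 215, 206, 209, 204, 170, 178, 210, 207, 207, 207, 206, 208, 205, 212, 199, 135, 19, 33, 38, 40, 45, 47, 58, 58, 59, 58, 60, 58, 60, 63, 65]
322 [206, 208, 207, 206, 207, 209, 207, 206, 206, 205, 207, 207, 206, 205, 207, 206, 208, 206, 206, 206, 205, 208, 206, 207, 206, 204, 207, 204, 207, 204, 206, 207, 211, 200, 132, 14, 12, 125, 177, 165, 165, 164, 165, 167, 145, 73, 11, 17, 27, 20]
[211 151   2  24  26  32  29  22  14  91 164 169 162 163] [217 157  18  30  32  37  35  30   9  95 187 216 211 210 210 209]
[152 154 154 158 147  98  15  22  22  28  29  24  23  25  22  34  22  24
  84 142 165 165]
```

Run:
```python
from h import *
D=np.load("w3.npz"); c={k:D[k] for k in('vertical_fov','cx','cy','R','t')}; g=D['p'].astype(float).max(2)
R=Rt.from_quat(np.roll(D['rot'],-1)).as_matrix(); pos=D['pos']
T=lambda uv,dz:((onplane(c,uv,pos[2]-dz)-pos)@R*1000).round(2)
print(T([[283,188.5],[283,200.6],[283,379.4],[283,381.5]],.0036)); print(T([[223.4,225],[230.6,225],[331.4,225],[338.4,225]],.0036))
im=D['p'][180:400,210:360,::-1]; cv2.imwrite("pics/chip.png",cv2.resize(im,None,fx=2.7,fy=2.7,interpolation=cv2.INTER_NEAREST))
```

```text
[[ 4.180e+01  4.000e-02  3.590e+00]
 [ 3.732e+01  5.000e-02  3.590e+00]
 [-4.029e+01  1.000e-01  3.610e+00]
 [-4.135e+01  1.000e-01  3.610e+00]]
[[ 28.04 -21.96   3.59]
 [ 28.04 -19.3    3.59]
 [ 28.01  17.93   3.59]
 [ 28.    20.52   3.6 ]]
```

View pics/chip.png

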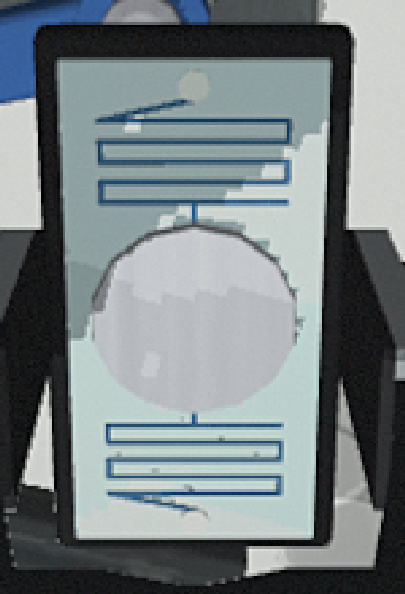

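Call:
drive_tool --pt "4 -0.55 2 -0.1" --pt "8 -1.1 5 -0.1" --pt "10.2 -1.43 9 -0.1" --pt "10.2 -1.43 13 -0.1" --pt "10.2 -1.43 17 -0.1"

```text
time: 6.8
ee_pos: [0.4531, -0.0084, 0.0783]
ee_rot: [0.001, -0.132, 0.991, -0.0]
contact_force: [1.3, -0.8, -0.8]
opening: 0.502
finger_force: 26.0
```

Call:
drive_tool --pt "0 0 0 0" --pt "0 0 0 0" --pt "0 0 0 0"

```text
time: 7.1
ee_pos: [0.4551, -0.009, 0.0807]
ee_rot: [0.001, -0.132, 0.991, -0.0]
contact_force: [-0.3, -0.2, -0.3]
opening: 0.504
finger_force: 26.5
```

Run:
```python
from h import *
o=ctrl.get_obs(); c=calibration("wrist"); p,d=read_camera("wrist"); np.savez("w4.npz",p=p,d=d,pos=o['ee_pos'],rot=o['ee_rot'],**c)
print(o['ee_pos'],toolshift(o,[.4537,-.0097,.075]))
cv2.imwrite("pics/w4.png",p[:,:,::-1])
```

```text
[ 0.45506908 -0.00904113  0.08067698] (array([ 0.15080381, -0.02716607,  0.56735018]), array([-164.84323244,  105.15660638]))
```

View pics/w4.png

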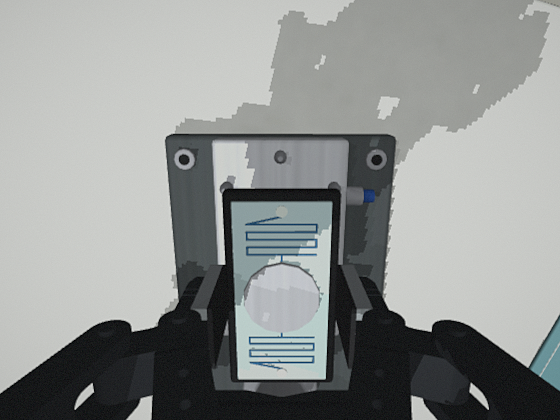

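The end pin shows at (280,156) and the two near side pins peek out at (226,187) and (335,187). Next I'll compare these with the chip.

Run:
```python
from h import *
D=np.load("w4.npz"); c={k:D[k] for k in('vertical_fov','cx','cy','R','t')}
R=Rt.from_quat(np.roll(D['rot'],-1)).as_matrix(); pos=D['pos']
W=cloud(c,D['d']); m=np.zeros((420,560),bool); m[140:190,213:349]=1
k=(m&(W[...,2]>.0315)&(W[...,2]<.045)).astype(np.uint8); n,l,s,ct=cv2.connectedComponentsWithStats(k)
for i in range(1,n):
    if s[i,4]>10: print(s[i],ct[i].round(1),((onplane(c,ct[i],.0345)-pos)@R*1000).round(2),W[l==i][:,2].max().round(4))
T=lambda uv,dz:((onplane(c,uv,pos[2]-dz)-pos)@R*1000).round(2)
g=D['p'].astype(float).max(2); print(g[180:206,283].astype(int)); print(g[225,220:236].astype(int),g[225,328:344].astype(int))
E=lambda p:(onplane(c,p,.0125)-pos)@R*1000
print("base screws",E([[184,159.5],[376.5,159.5]]).round(1), "R", R.round(3).tolist())
```

```text
[274 151  13  14 127] [280.1 157.5] [[47.06 -1.12 46.06]] 0.0387
[220 183  12   7  60] [225.2 186.4] [[ 33.41 -27.14  46.12]] 0.0372
[329 183  12   7  56] [334.8 186.3] [[33.44 24.73 46.07]] 0.0376
[147 147 148 148 146 147 151 141  94   5  13  15  26  27  30  28  18  31
  26  28  25  91 145 162 162 142]
[209 210 209 150   4  15  26  33  30  26  14  88 162 168 162 161] [156 177 214 153  14  36  37  35  33  32  23  57 115 134 129 128]
base screws [[ 43.  -51.4  68.1]
 [ 42.9  49.2  68. ]] R [[-0.965, -0.261, 0.003], [-0.261, 0.965, -0.0], [-0.003, -0.001, -1.0]]
```

Call:
drive_tool --pt "0.25 -0.04 0.5 0" --pt "0.25 -0.04 1.2 0" --pt "0.25 -0.04 2 0" --pt "0.25 -0.04 2.5 0" --pt "0.25 -0.04 2.5 0"

```text
time: 7.65
ee_pos: [0.4505, -0.0103, 0.0528]
ee_rot: [-0.001, -0.131, 0.991, 0.0]
contact_force: [0.1, 0.7, -0.3]
opening: 0.506
finger_force: 26.5
```

Run:
```python
from h import *
o=ctrl.get_obs(); c=calibration("wrist"); p,d=read_camera("wrist")
R=Rt.from_quat(np.roll(o['ee_rot'],-1)).as_matrix(); pos=o['ee_pos']; print(pos,R[2])
W=cloud(c,d); m=np.zeros((420,560),bool); m[130:192,205:360]=1
k=(m&(W[...,2]>.0315)&(W[...,2]<.045)).astype(np.uint8); n,l,s,ct=cv2.connectedComponentsWithStats(k)
for i in range(1,n):
    if s[i,4]>10: print(s[i],ct[i].round(1),((onplane(c,ct[i],.0345)-pos)@R*1000).round(2))
g=p.astype(float).max(2); print(g[140:192,283].astype(int))
```

```text
[ 0.45053776 -0.01027422  0.05283968] [ 1.55319514e-03  7.59347539e-04 -9.99998505e-01]
[273 171  15  16 179] [279.7 178.9] [[42.42 -1.22 18.4 ]]
[225 189 114   3 169] [281.6 189.3] [[38.16 -0.48 18.4 ]]
[163 166 165 165 166 165 164 169 161 108  28  47  54  62  77  93  94  98
 117 139 143 148 151 152 152 151 153 154 154 157 140  89  74  83  87  88
  89  87  90  88  84  80  76  70  67  96 143 152  98   5  12  19]
```

Call:
drive_tool --pt "0 0 0 0" --pt "0 0 0 0" --pt "0 0 0 0" --pt "0 0 0 0"

```text
time: 8.1
ee_pos: [0.4514, -0.0104, 0.0539]
ee_rot: [0.0, -0.131, 0.991, -0.0]
contact_force: [-0.5, 0.4, -0.9]
opening: 0.507
finger_force: 26.5
```

```bash
cat > pin.py <<'E'
from h import *
for j in range(3):
    o=ctrl.get_obs(); c=calibration("wrist"); p,d=read_camera("wrist")
    R=Rt.from_quat(np.roll(o['ee_rot'],-1)).as_matrix(); pos=o['ee_pos']
    W=cloud(c,d); m=np.zeros((420,560),bool); m[130:187,205:360]=1
    k=(m&(W[...,2]>.0315)&(W[...,2]<.045)).astype(np.uint8); n,l,s,ct=cv2.connectedComponentsWithStats(k); i=1+np.argmax(s[1:,4])
    print(pos.round(4),s[i],ct[i].round(1),((onplane(c,ct[i],.0345)-pos)@R*1000).round(2),o['contact_force'].round(1))
E
python3 pin.py
```

```text
[ 0.4514 -0.0104  0.0539] [274 170  14  15 172] [280.5 176.6] [[43.16 -0.9  19.4 ]] [-0.5  0.4 -0.9]
[ 0.4514 -0.0104  0.0539] [273 169  15  16 175] [280.4 176.6] [[43.17 -0.93 19.37]] [ 0.3  0.4 -0.5]
[ 0.4513 -0.0104  0.0538] [273 169  15  16 172] [280.4 176.6] [[43.1  -0.94 19.34]] [ 0.4  0.1 -1.2]
```

Call:
drive_tool --pt "-0.08 -0.02 0.2 0" --pt "-0.17 -0.02 0.4 0" --pt "-0.17 -0.02 0.4 0" --pt "-0.17 -0.02 0.4 0" --pt "-0.17 -0.02 0.4 0"

```text
time: 8.75
ee_pos: [0.4529, -0.0101, 0.0497]
ee_rot: [-0.0, -0.131, 0.991, 0.0]
contact_force: [0.1, -1.0, -0.9]
opening: 0.503
finger_force: 26.5
```

```bash
python3 pin.py
```

```text
[ 0.4529 -0.0101  0.0497] [274 167  15  16 184] [280.8 174.6] [[44.72 -0.79 15.25]] [ 0.1 -1.  -0.9]
[ 0.4529 -0.0101  0.0498] [274 167  15  16 183] [280.9 174.6] [[44.7  -0.73 15.27]] [-0.3 -0.5 -0.6]
[ 0.453  -0.0101  0.0498] [274 167  15  16 185] [280.9 174.4] [[44.75 -0.72 15.29]] [ 0.1  0.4 -1.3]
```

Call:
drive_tool --pt "0 0 0.15 0" --pt "0 0 0.3 0" --pt "0 0 0.45 0" --pt "0 0 0.55 0" --pt "0 0 0.55 0"

```text
time: 9.4
ee_pos: [0.4528, -0.0101, 0.0441]
ee_rot: [-0.0, -0.131, 0.991, 0.0]
contact_force: [-0.0, -0.7, -0.9]
opening: 0.505
finger_force: 26.5
```

Call:
drive_tool --pt "0 0 0.1 0" --pt "0 0 0.2 0" --pt "0 0 0.3 0" --pt "0 0 0.34 0" --pt "0 0 0.34 0"

```text
time: 9.9
ee_pos: [0.4529, -0.0101, 0.0408]
ee_rot: [-0.0, -0.131, 0.991, 0.0]
contact_force: [0.0, -0.7, -1.3]
opening: 0.505
finger_force: 26.5
```

Call:
drive_tool --pt "0 0 0.04 0" --pt "0 0 0.05 0"

```text
time: 10.1
ee_pos: [0.4529, -0.0101, 0.0405]
ee_rot: [0.0, -0.131, 0.991, -0.0]
contact_force: [-1.3, -0.0, 5.0]
opening: 0.51
finger_force: 27.1
```

Call:
drive_tool --pt "0 0 0 0" --pt "0 0 0 0" --pt "0 0 0 0" --pt "0 0 0 0" --claw 5.8

```text
time: 10.5
ee_pos: [0.453, -0.0101, 0.0403]
ee_rot: [0.0, -0.131, 0.991, -0.0]
contact_force: [-0.4, -0.8, -0.6]
opening: 0.681
finger_force: 0.0
```

Call:
drive_tool --pt "0 0 -1 0" --pt "0 0 -3 0" --pt "0 0 -6 0" --pt "-2 0 -10 0" --pt "-5 0 -14 0"

```text
time: 11.0
ee_pos: [0.5002, 0.003, 0.1826]
ee_rot: [-0.001, -0.131, 0.991, 0.0]
contact_force: [0.5, 0.1, -0.0]
opening: 0.678
finger_force: 0.0
```

Call:
drive_tool --pt "-4 0 -4 0" --pt "-5 0 -6 0" --pt "-5 0 -6 0" --pt "-5 0 -6 0"

```text
time: 11.4
ee_pos: [0.5493, 0.016, 0.2406]
ee_rot: [0.0, -0.132, 0.991, -0.0]
contact_force: [-0.7, 1.2, -0.6]
opening: 0.678
finger_force: 0.0
```

Run:
```python
from h import *
o=ctrl.get_obs(); c=calibration("wrist"); p,d=read_camera("wrist"); np.savez("w5.npz",p=p,d=d,pos=o['ee_pos'],rot=o['ee_rot'],**c)
print(o['joint_positions'],o['ee_pos'],toolshift(o,[.5888,-.0687,.1475]))
W=cloud(c,d); S=[.4553,-.010]; x=np.array([.9656,.26]); y=np.array([-.26,.9656])
L=W[...,:2]-S; a=L@x; b=L@y
for n,(A,B) in dict(seatend=(0.038,0),farend=(-.038,0),l=(-.02,.017),r=(-.02,-.017),l2=(.025,.017),r2=(.025,-.017),btn=(0,0)).items():
    m=(np.abs(a-A)<.003)&(np.abs(b-B)<.003)&(d>0); print(n,m.sum(),np.median(W[m][:,2]).round(4) if m.any() else None)
m=(W[...,2]>.13)&(W[...,2]<.175)&(W[...,1]<-.01)&(W[...,0]>.5)&(np.arange(420)[:,None]<280); print("wing",m.sum(), rect(m&(W[...,2]>.150),c,.1565) if m.any() else 0, W[m][:,2].max() if m.any() else 0)
cv2.imwrite("pics/w5.png",p[:,:,::-1])
```

```text
[-1.03907736e-01  3.39728448e-01 -9.62389823e-02  1.13467840e+00
 -7.37108823e-05 -3.67694902e-01] [0.54925491 0.01599423 0.24060058] (array([-1.60835463, -9.2064095 ,  9.31137295]), array([-164.88610859,  105.11389061]))
seatend 48 0.0363
farend 54 0.0365
l 53 0.0367
r 55 0.0366
l2 56 0.037
r2 56 0.0369
btn 54 0.039
wing 2840 (array([588.4, -68.6]), array([47.2, 16.7]), 76.9) 0.15933679970143413
```

View pics/w5.png

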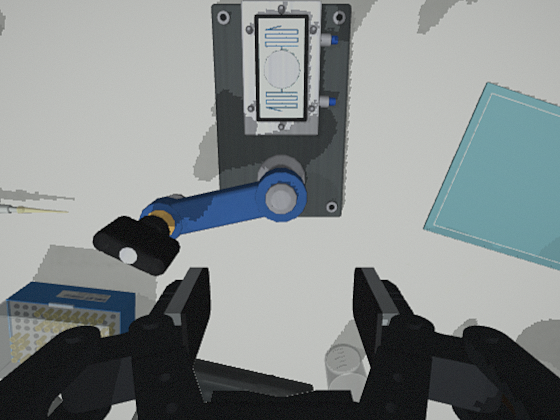

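The chip sits flat between all six pins: frame top 36.3–37 mm all round, button at 39 mm. The wing is at (135,245), and I'll refine its pose next.

Run:
```python
from h import *
for f in("w3.npz","w5.npz"):
    D=np.load(f); c={k:D[k] for k in('vertical_fov','cx','cy','R','t')}; W=cloud(c,D['d'])
    m=(W[...,2]>.13)&(W[...,2]<.175)&(W[...,1]<-.01)&(W[...,0]>.5)&(np.arange(420)[:,None]<280)
    for lo in(.150,.153,.1545):
        Q=W[m&(W[...,2]>lo)]; r=cv2.minAreaRect((Q[:,:2]*1000).astype(np.float32)); u,s,v=np.linalg.svd(Q[:,:2]-Q[:,:2].mean(0),full_matrices=False)
        print(f,lo,len(Q),np.round(r[0],1),np.round(r[1],1),round(r[2],1),Q.mean(0).round(4),np.degrees(np.arctan2(v[0,1],v[0,0])).round(1))
    # blue arm axis
    p=D['p'].astype(int); b=(p[...,2]-p[...,0]>40)&(W[...,2]>.085)&(W[...,2]<.1)&(W[...,0]>.5)&(W[...,1]<.05); Q=W[b]
    print("arm",len(Q),cv2.minAreaRect((Q[:,:2]*1000).astype(np.float32)))
    k=(W[...,2]>.095)&(W[...,2]<.105)&(np.hypot(W[...,0]-.547,W[...,1]-.0147)<.02); print("post",W[k].mean(0).round(4))
print(toolshift(ctrl.get_obs(),[.5875,-.0715,.17]))
```

```text
w3.npz 0.15 1689 [590.2 -69.6] [47.5 14.5] 77.7 [ 0.5889 -0.069   0.1558] 76.9
w3.npz 0.153 1513 [590.2 -69.6] [47.4 14.5] 77.7 [ 0.5894 -0.0692  0.1563] 77.0
w3.npz 0.1545 1392 [590.2 -69.6] [47.1 14.5] 77.7 [ 0.5897 -0.0695  0.1565] 76.8
arm 3136 ((564.8283081054688, -26.0870361328125), (31.162981033325195, 127.32745361328125), 29.491838455200195)
post [0.539  0.0127 0.0987]
w5.npz 0.15 1793 [590.1 -69.4] [47.5 14.3] 77.0 [ 0.5889 -0.0691  0.1558] 76.9
w5.npz 0.153 1610 [590.1 -69.5] [47.3 14.3] 77.0 [ 0.5893 -0.0694  0.1563] 76.8
w5.npz 0.1545 1465 [590.1 -69.6] [46.6 14.1] 77.0 [ 0.5898 -0.0695  0.1565] 76.9
arm 4290 ((568.3552856445312, -25.036376953125), (38.34965515136719, 128.64364624023438), 29.472129821777344)
post [0.5458 0.0142 0.0994]
(array([-1.50182403, -9.46298015,  6.9749171 ]), array([-164.89993979,  105.10002254]))
```

Call:
drive_tool --pt "-0.35 -2 0 -8.5" --pt "-0.7 -4 0 -17" --pt "-1.1 -6 0 -25.5" --pt "-1.4 -8 0 -34" --pt "-1.72 -9.27 0 -42.5"

```text
time: 11.95
ee_pos: [0.589, -0.0704, 0.239]
ee_rot: [-0.001, -0.484, 0.875, 0.001]
contact_force: [0.4, 0.0, -0.2]
opening: 0.678
finger_force: 0.0
```

Call:
drive_tool --pt "0 0 1 -8" --pt "0 0 2 -16" --pt "0 0 4 -19.4" --pt "0 0 6 -19.4" --pt "0 0 6.5 -19.4"

```text
time: 12.45
ee_pos: [0.5874, -0.0688, 0.1723]
ee_rot: [-0.002, -0.622, 0.783, 0.002]
contact_force: [-1.0, 0.7, 0.2]
opening: 0.677
finger_force: 0.0
```

Call:
drive_tool --pt "0 0 0 0" --pt "0 0 0 0" --pt "0 0 0 0"

```text
time: 12.75
ee_pos: [0.5906, -0.0692, 0.1763]
ee_rot: [0.0, -0.622, 0.783, -0.001]
contact_force: [-0.5, 0.2, -0.7]
opening: 0.68
finger_force: 0.0
```

Run:
```python
from h import *
o=ctrl.get_obs(); c=calibration("wrist"); p,d=read_camera("wrist"); np.savez("w6.npz",p=p,d=d,pos=o['ee_pos'],rot=o['ee_rot'],**c)
print(o['joint_positions'].round(3),o['ee_pos'],toolshift(o,[.590,-.069,.1385]))
cv2.imwrite("pics/w6.png",p[:,:,::-1])
```

```text
[-0.24   0.465 -0.078  1.027  0.    -1.583] [ 0.59062824 -0.06921703  0.17631029] (array([-0.0069956 ,  0.07106104,  3.78093879]), array([-103.00961434,  166.9903855 ]))
```

View pics/w6.png

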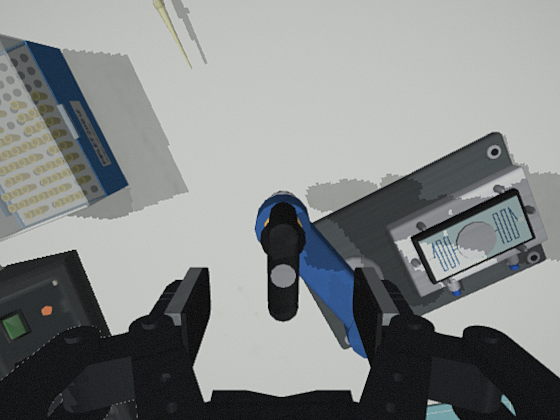

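The wing is aligned with the jaws: long axis vertical at x≈283, hub at (284,275), jaws symmetric about it. I'll descend and grip.

Call:
drive_tool --pt "0 0.05 1 0" --pt "0 0.05 2 0" --pt "0 0.05 3 0" --pt "0 0.05 3.7 0" --pt "0 0.05 3.8 0" --claw 4

```text
time: 13.3
ee_pos: [0.5889, -0.0688, 0.1359]
ee_rot: [-0.001, -0.622, 0.783, 0.001]
contact_force: [-0.5, 0.3, -0.7]
opening: 0.472
finger_force: 0.0
```

Call:
drive_tool --pt "0 0 0 0" --pt "0 0 0 0" --pt "0 0 0 0" --pt "0 0 0 0" --pt "0 0 0 0" --claw 0.8 --force 50

```text
time: 13.8
ee_pos: [0.59, -0.069, 0.1377]
ee_rot: [0.0, -0.623, 0.783, -0.0]
contact_force: [0.1, 0.5, 2.0]
opening: 0.153
finger_force: 50.0
```

Run:
```python
from h import *
o=ctrl.get_obs(); print({k:np.round(o[k],4) for k in('time','ee_pos','ee_rot','contact_force','wrist_torque','opening','finger_force','joint_positions')})
P=np.array([.5470,.0147]); S=np.array([.4553,-.010]); v=o['ee_pos'][:2]-P; print(np.hypot(*v),np.degrees(np.arctan2(v[1],v[0])),np.degrees(np.arctan2(*(S-P)[::-1])))
tx=toolshift(o,o['ee_pos'])[1][0]; print(tx)
# arc waypoints in 5-row calls, spins 8.5deg clockwise, tool axes at call start; radius .0947
r=np.hypot(*v); th0=np.degrees(np.arctan2(v[1],v[0])); E=lambda t:P+r*np.array([np.cos(np.radians(t)),np.sin(np.radians(t))])
for k in range(0,3):
    a0=th0-k*35; y=np.radians(tx-k*35)
    for j in range(1,6):
        w=E(a0-7*j)-E(a0); print(k,j,np.round([(w[0]*np.cos(y)+w[1]*np.sin(y))*100,(w[0]*np.sin(y)-w[1]*np.cos(y))*100],2),7*j)
```

```text
{'time': np.float64(13.8), 'ee_pos': array([ 0.59  , -0.069 ,  0.1377]), 'ee_rot': array([ 2.000e-04, -6.225e-01,  7.826e-01, -2.000e-04]), 'contact_force': array([0.1425, 0.4536, 1.9805]), 'wrist_torque': array([-0.031 , -0.0067, -0.0895]), 'opening': np.float64(0.1528), 'finger_force': np.float64(50.0378), 'joint_positions': array([-0.2395,  0.4961, -0.1349,  0.9391,  0.    , -1.5834])}
0.09411360306922324 -62.82238299676094 -164.92478987665226
-103.00182864576851
0 1 [0.69 0.92] 7
0 2 [1.26 1.92] 14
0 3 [1.7  2.98] 21
0 4 [2.01 4.09] 28
0 5 [2.18 5.22] 35
1 1 [0.69 0.92] 7
1 2 [1.26 1.92] 14
1 3 [1.7  2.98] 21
1 4 [2.01 4.09] 28
1 5 [2.18 5.22] 35
2 1 [0.69 0.92] 7
2 2 [1.26 1.92] 14
2 3 [1.7  2.98] 21
2 4 [2.01 4.09] 28
2 5 [2.18 5.22] 35
```

Call:
drive_tool --pt "0.69 0.92 0 7" --pt "1.26 1.92 0 14" --pt "1.7 2.98 0 21" --pt "2.01 4.09 0 28" --pt "2.18 5.22 0 35"

```text
time: 14.3
ee_pos: [0.5345, -0.0792, 0.1377]
ee_rot: [0.001, -0.356, 0.935, -0.001]
contact_force: [3.2, -1.8, -1.4]
opening: 0.157
finger_force: 49.8
```

Call:
drive_tool --pt "0.69 0.92 0 7" --pt "1.26 1.92 0 14" --pt "1.7 2.98 0 21" --pt "2.01 4.09 0 28" --pt "2.18 5.22 0 35"

```text
time: 14.8
ee_pos: [0.4827, -0.0554, 0.1377]
ee_rot: [0.0, -0.058, 0.998, -0.001]
contact_force: [-0.7, -5.2, -0.1]
opening: 0.154
finger_force: 50.1
```

```bash
cat > st.py <<'E'
from h import *
o=ctrl.get_obs(); print({k:np.round(o[k],4).tolist() for k in('time','ee_pos','contact_force','wrist_torque','opening','finger_force')},o['joint_positions'].round(3))
P=np.array([.5470,.0147]); v=o['ee_pos'][:2]-P; print("r,ang",np.hypot(*v).round(4),np.degrees(np.arctan2(v[1],v[0])).round(2),"yaw",toolshift(o,o['ee_pos'])[1][0].round(2))
R=Rt.from_quat(np.roll(o['ee_rot'],-1)).as_matrix(); print("F tool",(R.T@o['contact_force']).round(1))
E
python3 st.py
```

```text
{'time': 14.8, 'ee_pos': [0.4827, -0.0554, 0.1377], 'contact_force': [-0.663, -5.2347, -0.0689], 'wrist_torque': [-1.2226, -0.0079, 0.0361], 'opening': 0.1539, 'finger_force': 50.1128} [-0.263  0.31  -0.432  0.828 -0.003 -0.379]
r,ang 0.0952 -132.53 yaw -173.34
F tool [ 1.3 -5.1  0.1]
```

Call:
drive_tool --pt "0.69 0.92 0 7" --pt "1.26 1.92 0 14" --pt "1.7 2.98 0 21" --pt "1.92 3.7 0 25.6" --pt "2.03 4.2 0 28.7"

```text
time: 15.3
ee_pos: [0.4567, -0.0159, 0.1376]
ee_rot: [-0.0, 0.19, 0.982, -0.002]
contact_force: [-4.6, -7.0, 3.2]
opening: 0.159
finger_force: 50.5
```

Call:
drive_tool --pt "0.07 0.13 0 0.9" --pt "0.14 0.26 0 1.8" --pt "0.2 0.38 0 2.7" --pt "0.2 0.38 0 2.7" --pt "0.2 0.38 0 2.7"

```text
time: 15.8
ee_pos: [0.4555, -0.0118, 0.1375]
ee_rot: [-0.001, 0.212, 0.977, -0.002]
contact_force: [-6.7, -6.9, 8.3]
opening: 0.155
finger_force: 51.2
```

```bash
python3 st.py
```

```text
{'time': 15.8, 'ee_pos': [0.4555, -0.0118, 0.1375], 'contact_force': [-6.7409, -6.864, 8.2804], 'wrist_torque': [-1.2959, 1.7512, -0.1971], 'opening': 0.1552, 'finger_force': 51.2296} [-0.184  0.26  -0.504  0.809 -0.003  0.242]
r,ang 0.0952 -163.83 yaw 155.55
F tool [ 3.3 -9.1 -8.2]
```

Call:
drive_tool --pt "0.1 0.07 0 0.5" --pt "0.16 0.13 0 1" --pt "0.23 0.19 0 1.5" --pt "0.23 0.19 0 1.5" --pt "0.23 0.19 0 1.5"

```text
time: 16.3
ee_pos: [0.4549, -0.0099, 0.1376]
ee_rot: [-0.0, 0.225, 0.974, -0.002]
contact_force: [-4.9, -9.3, 5.1]
opening: 0.155
finger_force: 50.7
```

```bash
python3 st.py
```

```text
{'time': 16.3, 'ee_pos': [0.4549, -0.0099, 0.1376], 'contact_force': [-4.8879, -9.27, 5.0599], 'wrist_torque': [-2.1294, 1.2388, 0.0383], 'opening': 0.1551, 'finger_force': 50.7189} [-0.179  0.258 -0.507  0.807 -0.005  0.274]
r,ang 0.0953 -165.06 yaw 154.04
F tool [  0.3 -10.5  -5. ]
```

Call:
drive_tool --pt "0.07 0.07 0 0.3" --pt "0.14 0.14 0 0.6" --pt "0.14 0.14 0 0.6" --pt "0.14 0.14 0 0.6"

```text
time: 16.7
ee_pos: [0.4548, -0.0094, 0.1377]
ee_rot: [0.0, 0.23, 0.973, -0.004]
contact_force: [-3.5, -17.0, 0.8]
opening: 0.155
finger_force: 50.5
```

```bash
python3 st.py
```

```text
{'time': 16.7, 'ee_pos': [0.4548, -0.0094, 0.1377], 'contact_force': [-3.5327, -16.9684, 0.8226], 'wrist_torque': [-3.8849, 0.7874, 0.2097], 'opening': 0.1554, 'finger_force': 50.5169} [-0.176  0.257 -0.508  0.805 -0.008  0.288]
r,ang 0.0953 -165.32 yaw 153.41
F tool [ -4.4 -16.8  -0.7]
```

Call:
drive_tool --pt "-0.04 -0.13 0 0" --pt "-0.08 -0.27 0 0" --pt "-0.08 -0.27 0 0" --pt "-0.08 -0.27 0 0"

```text
time: 17.1
ee_pos: [0.4547, -0.0101, 0.1376]
ee_rot: [0.0, 0.229, 0.973, -0.001]
contact_force: [-1.5, -6.9, 1.4]
opening: 0.161
finger_force: 50.5
```

```bash
cat > tq.py <<'E'
from h import *
T=[];F=[]
for j in range(6):
    o=ctrl.get_obs(); T.append(o['wrist_torque']); F.append(o['contact_force']); read_camera("top") if j<5 else 0
T=np.array(T);F=np.array(F); print("torque",T.mean(0).round(4),"sd",T.std(0).round(4),"F",F.mean(0).round(2),"pos",o['ee_pos'].round(4),"yaw",toolshift(o,o['ee_pos'])[1][0].round(2),"j6",o['joint_positions'][5].round(3),"t",o['time'], "grip",round(o['finger_force'],1))
E
python3 tq.py
```

```text
torque [-1.5417  0.3579  0.1336] sd [0.0347 0.0395 0.0386] F [-1.77 -6.56  1.27] pos [ 0.4547 -0.01    0.1376] yaw 153.48 j6 0.282 t 17.35 grip 50.5
```

Call:
drive_tool --pt "-0.03 -0.03 0.017 5" --pt "-0.03 -0.03 0.033 10" --pt "-0.03 -0.03 0.05 15" --pt "-0.03 -0.03 0.067 20" --pt "-0.03 -0.03 0.083 25"

```text
time: 17.85
ee_pos: [0.4546, -0.0103, 0.1368]
ee_rot: [0.0, 0.436, 0.9, -0.001]
contact_force: [-3.0, -6.0, 3.2]
opening: 0.155
finger_force: 50.7
```

```bash
python3 tq.py
```

```text
torque [-1.3886  0.5671 -0.0269] sd [0.0528 0.0167 0.1216] F [-2.59 -5.74  2.61] pos [ 0.4546 -0.0103  0.1368] yaw 128.45 j6 0.718 t 18.1 grip 50.7
```

```bash
cat > tq.py <<'E'
from h import *
T=[];F=[]
for j in range(7):
    o=ctrl.get_obs(); T.append(o['wrist_torque']); F.append(o['contact_force']); read_camera("top") if j<6 else 0
T=np.array(T);F=np.array(F); print("Tz",T[:,2].round(3),"mean",T[1:,2].mean().round(3),"F",F.mean(0).round(1),"pos",o['ee_pos'].round(4),"yaw",toolshift(o,o['ee_pos'])[1][0].round(2),"j6",o['joint_positions'][5].round(3),"t",o['time'])
E
python3 tq.py
```

```text
Tz [-0.124 -0.104 -0.116 -0.146 -0.121 -0.166 -0.184] mean -0.139 F [-2.4 -6.   2.3] pos [ 0.4546 -0.0103  0.1368] yaw 128.45 j6 0.718 t 18.4
```

Call:
drive_tool --pt "0 0 0.01 3" --pt "0 0 0.02 6" --pt "0 0 0.03 9" --pt "0 0 0.04 12" --pt "0 0 0.04 12"

```text
time: 18.9
ee_pos: [0.4545, -0.0104, 0.1364]
ee_rot: [0.0, 0.527, 0.85, -0.001]
contact_force: [-2.4, -6.7, 2.9]
opening: 0.157
finger_force: 50.8
```

```bash
python3 tq.py
```

```text
Tz [ 0.022 -0.027 -0.033 -0.027 -0.013  0.002 -0.081] mean -0.03 F [-2.7 -6.2  3.1] pos [ 0.4545 -0.0103  0.1364] yaw 116.46 j6 0.927 t 19.2
```

Call:
drive_tool --pt "0 0 0.01 3" --pt "0 0 0.02 6" --pt "0 0 0.03 9" --pt "0 0 0.04 12" --pt "0 0 0.04 12"

```text
time: 19.7
ee_pos: [0.4544, -0.0104, 0.1359]
ee_rot: [0.0, 0.613, 0.79, -0.001]
contact_force: [-2.3, -7.1, 3.0]
opening: 0.157
finger_force: 50.8
```

```bash
python3 tq.py
```

```text
Tz [-0.011 -0.073 -0.06  -0.037 -0.025 -0.053 -0.071] mean -0.053 F [-3.2 -6.7  3.2] pos [ 0.4544 -0.0104  0.1359] yaw 104.46 j6 1.136 t 20.0
```

```bash
cat > s.py <<'E'
from h import *
r=[]
for j in range(2):
    o=ctrl.get_obs(); r+=[o['wrist_torque'][2].round(3),o['joint_torque'][5].round(3),o['qd'][5].round(3)]
    if j<1: read_camera("top")
print(*r,"Fz",o['contact_force'].round(1)[2],"yaw",toolshift(o,o['ee_pos'])[1][0].round(2),"j6",o['joint_positions'][5].round(3),"t",o['time'])
E
python3 s.py
```

```text
-0.071 -0.021 0.002 -0.029 -0.021 0.002 Fz 3.0 yaw 104.46 j6 1.136 t 20.05
```

Call:
drive_tool --pt "0 0 0.007 2" --pt "0 0 0.013 4" --pt "0 0 0.02 6"

```text
time: 20.35
ee_pos: [0.4543, -0.0104, 0.1357]
ee_rot: [0.0, 0.653, 0.757, -0.001]
contact_force: [-4.1, -6.0, 3.9]
opening: 0.154
finger_force: 50.8
```

```bash
python3 s.py
```

```text
0.168 -0.387 0.348 0.124 -0.123 -0.06 Fz 3.2 yaw 98.27 j6 1.244 t 20.4
```

Call:
drive_tool --pt "0 0 0.007 2" --pt "0 0 0.013 4" --pt "0 0 0.02 6"

```text
time: 20.7
ee_pos: [0.4543, -0.0104, 0.1355]
ee_rot: [0.001, 0.692, 0.722, -0.001]
contact_force: [-3.5, -7.3, 4.2]
opening: 0.157
finger_force: 50.9
```

```bash
python3 s.py
```

```text
0.18 -0.387 0.347 0.178 -0.123 -0.062 Fz 4.4 yaw 92.27 j6 1.349 t 20.75
```

Call:
drive_tool --pt "0 0 0.007 2" --pt "0 0 0.013 4" --pt "0 0 0.02 6"

```text
time: 21.05
ee_pos: [0.4543, -0.0104, 0.1354]
ee_rot: [0.001, 0.729, 0.685, -0.001]
contact_force: [-3.6, -6.4, 4.2]
opening: 0.153
finger_force: 50.9
```

```bash
python3 s.py
```

```text
0.165 -0.388 0.347 0.173 -0.124 -0.061 Fz 2.7 yaw 86.27 j6 1.454 t 21.1
```

Call:
drive_tool --pt "0 0 0.007 2" --pt "0 0 0.013 4" --pt "0 0 0.02 6"

```text
time: 21.4
ee_pos: [0.4542, -0.0104, 0.1352]
ee_rot: [0.001, 0.764, 0.645, -0.001]
contact_force: [-4.4, -6.4, 6.3]
opening: 0.157
finger_force: 51.1
```

```bash
python3 s.py
```

```text
0.157 -0.38 0.346 0.16 -0.118 -0.062 Fz 5.0 yaw 80.27 j6 1.558 t 21.45
```

Call:
drive_tool --pt "0 0 0.007 2" --pt "0 0 0.013 4" --pt "0 0 0.02 6"

```text
time: 21.75
ee_pos: [0.4542, -0.0104, 0.1351]
ee_rot: [0.001, 0.797, 0.605, -0.001]
contact_force: [-5.6, -6.4, 7.6]
opening: 0.155
finger_force: 51.4
```

```bash
python3 s.py
```

```text
0.214 -0.359 0.348 0.139 -0.097 -0.059 Fz 7.2 yaw 74.28 j6 1.663 t 21.8
```

Call:
drive_tool --pt "0 0 0.007 2" --pt "0 0 0.013 4" --pt "0 0 0.02 6"

```text
time: 22.1
ee_pos: [0.4541, -0.0103, 0.135]
ee_rot: [0.001, 0.827, 0.562, -0.001]
contact_force: [-4.9, -7.2, 9.6]
opening: 0.152
finger_force: 51.7
```

```bash
python3 s.py
```

```text
0.239 -0.337 0.346 0.158 -0.076 -0.06 Fz 9.0 yaw 68.28 j6 1.768 t 22.15
```

Call:
drive_tool --pt "0 0 0.007 2" --pt "0 0 0.013 4" --pt "0 0 0.02 6"

```text
time: 22.45
ee_pos: [0.4541, -0.0103, 0.1349]
ee_rot: [0.001, 0.855, 0.518, -0.001]
contact_force: [-6.7, -6.3, 11.5]
opening: 0.156
finger_force: 52.0
```

```bash
python3 s.py
```

```text
0.279 -0.316 0.347 0.164 -0.055 -0.059 Fz 10.5 yaw 62.28 j6 1.873 t 22.5
```

Call:
drive_tool --pt "0 0 0.007 2" --pt "0 0 0.013 4" --pt "0 0 0.02 6"

```text
time: 22.8
ee_pos: [0.4541, -0.0103, 0.1348]
ee_rot: [0.001, 0.881, 0.473, -0.001]
contact_force: [-7.4, -6.1, 13.5]
opening: 0.157
finger_force: 52.2
```

```bash
python3 s.py
```

```text
0.311 -0.294 0.347 0.192 -0.034 -0.06 Fz 12.1 yaw 56.28 j6 1.977 t 22.85
```

Contact shows clearly: the joint-6 running torque left its −0.387 baseline near yaw 82.7° and rises 0.0035 N m per degree, as predicted. Pad force is about 50 N now. I'll relieve the vertical push and add about 5.5°.

Call:
drive_tool --pt "0 0 -0.03 1.5" --pt "0 0 -0.06 3.5" --pt "0 0 -0.08 5.5"

```text
time: 23.15
ee_pos: [0.454, -0.0102, 0.135]
ee_rot: [0.001, 0.903, 0.43, -0.001]
contact_force: [-2.4, -6.9, -0.2]
opening: 0.159
finger_force: 50.3
```

```bash
python3 s.py; python3 tq.py
```

```text
0.261 -0.276 0.347 0.156 -0.006 -0.059 Fz 1.5 yaw 50.78 j6 2.073 t 23.2
Tz [0.156 0.156 0.172 0.197 0.187 0.107 0.158] mean 0.163 F [-3.6 -6.4  1.3] pos [ 0.454  -0.0103  0.1349] yaw 50.98 j6 2.07 t 23.5
```

Call:
drive_tool --pt "0 0 0 0" --pt "0 0 0 0" --pt "0 0 0 0" --pt "0 0 0 0" --claw 4.5

```text
time: 23.9
ee_pos: [0.4549, -0.0093, 0.135]
ee_rot: [-0.0, 0.903, 0.431, 0.0]
contact_force: [0.6, -0.1, -0.4]
opening: 0.529
finger_force: 0.0
```

Call:
drive_tool --pt "0 0 -1 0" --pt "0 0 -3 0" --pt "0 0 -6 0" --pt "0 0 -9 0" --pt "0 0 -12 0"

```text
time: 24.4
ee_pos: [0.4547, -0.0093, 0.2569]
ee_rot: [0.0, 0.903, 0.431, 0.0]
contact_force: [1.1, 0.0, 0.2]
opening: 0.528
finger_force: 0.0
```

Call:
drive_tool --pt "-4 0 0 0" --pt "-7 0 0 0" --pt "-7 0 0 0" --pt "-7 0 0 0" --pt "-7 0 0 0"

```text
time: 24.9
ee_pos: [0.4113, -0.0635, 0.2553]
ee_rot: [0.0, 0.903, 0.431, 0.0]
contact_force: [-0.2, -0.2, 0.3]
opening: 0.528
finger_force: 0.0
```

Run:
```python
from h import *
o=ctrl.get_obs(); c=calibration("wrist"); p,d=read_camera("wrist"); pt,dt=read_camera("top"); ps,_=read_camera("scene")
print(o['time'],o['ee_pos'],o['contact_force'])
W=cloud(calibration("top"),dt); m=(W[...,2]>.13)&(W[...,2]<.165)&(np.hypot(W[...,0]-.455,W[...,1]+.01)<.06)
if m.any(): print(cv2.minAreaRect((W[m][:,:2]*1000).astype(np.float32)))
im=np.hstack([cv2.resize(p[...,::-1],(400,300)),cv2.resize(ps[:,:,::-1],(400,300))]); cv2.imwrite("pics/end.png",np.vstack([im,cv2.resize(pt[100:310,150:430,::-1],(400,300)).repeat(1,0) if 0 else np.hstack([cv2.resize(pt[100:310,150:430,::-1],(400,300)),cv2.resize(ps[120:330,160:440,::-1],(400,300))])]))
```

```text
24.9 [ 0.41128948 -0.06348987  0.25530288] [-0.21333074 -0.22307702  0.3376322 ]
((454.3403625488281, -9.595361709594727), (47.42822265625, 14.114684104919434), 51.346473693847656)
```

View pics/end.png

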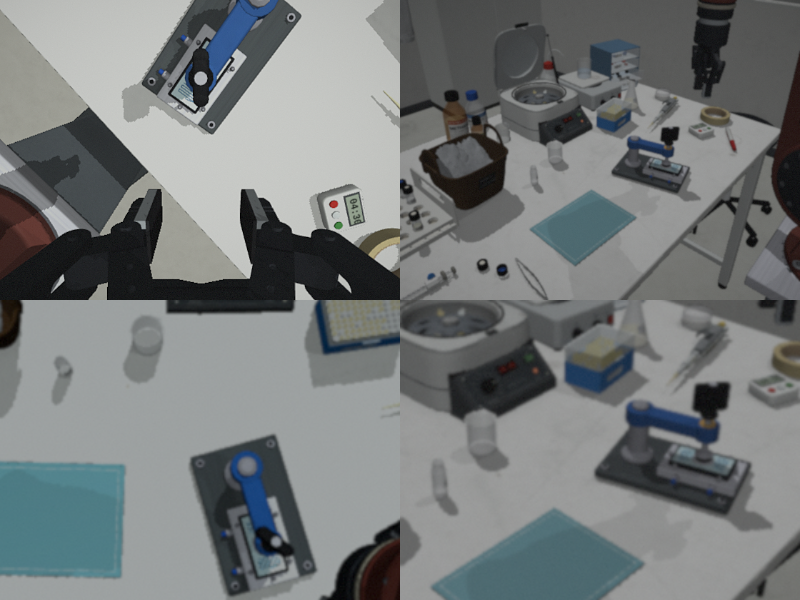

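The views show the arm in over the seat, the chip clamped under the pad, the wing at 51° where I left it, and the beaker and vial undisturbed. The gripper is clear, so I'm handing in.

```bash
python3 -c "
from cell import ctrl
print(ctrl.sign_off())"
```

```text
the job is handed in; nothing more can be done
None
```

I handed the job in at about 25 s: the chip is seated flat between the pins, the arm is in against its stop, the screw is snugged to about 59 N (estimated from joint-6 torque), the gripper is clear, and the beaker and vial are undisturbed.

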